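Grease the drive bearing of a bottle roller

ROBOT

A 6-joint arm with a two-finger parallel gripper is mounted at the origin on a cart in front of the work surface, level with it; the furniture and walls round the work are solid. World frame = base frame: x ahead of the robot, y to its left, z up, the work surface at z = 0. Lengths are in m, angles in rad, forces in N, time in s.
With the tool pointing down it reaches from about 0.3 to 0.875 m from the base axis. Payload 6.4 kg.
Tool frame: the origin (TCP) lies at the very end of the fingers, on their centre line; the grasp point (between the pads) lies 19 mm behind it; z points along the fingers, x is the direction in which the jaws open and shut, and the axes are right-handed (so a half turn about z gives the same grasp; the last joint's range is limited). The gripper opens to 85 mm and grips with 20 to 120 N. Pads are 22 mm wide; open, the fingers measure 114 mm over their backs; the gripper's body (76 mm by 85 mm) begins 54 mm behind the grasp point. The pads swing forward as they close: fully open they stand 13 mm farther back than shut.
Start: joints at [-1.493, 0.181, 1.607, -0, 1.354, -0.206], TCP at [0.161, -0.552, 0.231] pointing down, gripper open.
Joint ranges: [-2.99, 2.99], [-0.89, 2.07], [0.3, 2.58], [-1.14, 4.28], [0, 2.63], [-3.12, 3.12]. Speed limits (rad/s): [2.57, 2.57, 3.01, 3.14, 3.14, 3.14].

INTERFACE

Orientations are given as a unit quaternion [w, x, y, z].
In Python, from plant import * gives the robot as it stands.
- The arm moves only by the tool play_rows, never from a script. Its arguments are lists of equal length, an entry for each row: "slide": the shift along the tool's x, y, z in m, a list of three; "dr": the turn, a rotation vector about the tool's x, y, z in rad, a list of three. In form: {"slide": [[x, y, z], ...], "dr": [[ax, ay, az], ...]}. A call has 1 to 12 rows; each row is the pose to reach, as a shift and turn from the pose commanded when the call began, along the tool's axes at that moment; what a row does not reach only later rows make up. A row lasts 1/10 s, in which the tool goes at most 50 mm and 8.59 degrees, less where a joint would pass 70% of its speed; a pose out of reach is approached as far as the arm can. A call with a gripper value outside its range is refused whole. "fingers" is the opening, from 0 (shut) to 1 (fully open), set as the call begins (left out, the last holds). The fingers move at their own pace and stop on an object; the grip force is fixed at half the most. Time passes only in rows, so rows that repeat a pose let the fingers close. It gives the time, the measured TCP pose, the force and the opening at its end, in the units of the state.
- read_state(): the state, without advancing time (a new reading comes with each control period).
- get_image(name): name is "scene" or "top"; returns the picture (384x512x3 uint8, red, green, blue); there is no depth.
- camera_model(name): a dict with "fx", "fy", "cx", "cy" (pixels), "R" (3x3) and "t" (3): a world point X has camera coordinates R X + t. Camera axes: x right, y down, z forward; pixel columns grow to the right and rows downward; lengths in m; the calibration is good to about 2 mm. A picture is of the moment at which its call begins. camera_model takes no time and is no camera call.
- close_job(): hands the job in, once; it reports no verdict.
The state is a dict: "time_s": time; "joints": joint angles; "qd": joint speeds; "joint_efforts": joint torques, N m; "ee_pos": TCP position; "tool_rot": TCP orientation; "ft_force": force on the tool from outside, world axes, zero at the start; "moment": the same for the moment, N m; "opening": finger opening in m.
Only numpy, scipy, OpenCV 4.12 (cv2) and the standard library are available. Lean on these libraries where they do the work, as an engineer would, in place of code of your own. Each camera call takes 0.05 s, during which the arm holds its last target. There are 200 camera calls.

TASK

Grease the drive bearing of the bottle roller. Swing the yellow belt guard up and back, easing it down onto its open stop without letting it slam, and let go of it; then take the grease gun from its stand, press its coupler squarely along the tilted grease nipple until it snaps on, and push on firmly, without ramming it, so that the nozzle goes at least two thirds of the way into the barrel. Finish while holding the gun like that, pushed against its spring, with the guard still open, and do not knock the other things on the bench.

Things in the scene. Friction and masses are not known exactly. Their poses are not given: they have to be found in the camera images.
- roller: benchtop bottle roller, fixed: white base 150 (x) x 230 (y) x 44 mm, two black rubber rollers lying along its y, yellow belt guard over its +y end. Origin: on the table, 10 mm beside its middle (base spans y = -105 to +125 mm); its -x side is the front (towards the robot), z up. Guard closed reaches z = 124 mm, y = 19 to 125 mm, x = -76 to +54 mm; two stop arms for the open guard reach back to x = +120 mm
- guard (a joint): hinge of the yellow sheet guard (130 x 105 x 78 mm high, 0.30 kg), rad: 0 = shut over belt and bearing, 1.55 = swung up and back on its stop, where its weight keeps it. Hinge line: along the roller's +y, at the guard's rear lower edge; opening lifts the front up and back. Past about 0.95 rad it falls back by itself and slams if let go more than 0.05 rad short of the stop
- guard_handle (a point): middle of the guard's black bar handle: round bar, 10 mm thick, 56 mm free length along the roller's y, 40 mm in front of the guard's front face when shut (40 mm above that face when the guard is open). 170 mm in front of and 56 mm above the hinge line when shut
- guard_hinge (a point): middle of the guard's hinge line; the handle turns about it on a radius of 179 mm
- nipple: brass grease nipple on the blue bearing block under the guard, fixed: ball head 14 mm diameter on a 7 mm neck. Origin: top of the ball; its z axis is the nipple's own axis pointing outward, 28 deg off vertical, leaning to the roller's front. In the roller's frame its origin is at (-54, 50, 112) mm
- grease_gun: push-type grease gun, 164 mm long, 0.31 kg, nose down in its stand at the start. Origin: underside of its steel foot ring (41 mm dia), which rests on the stand's rim; z up the axis to the rear end. Barrel 32 mm dia; black finger flange 47 mm dia at z = 40 to 46 mm; black rubber grip 30 mm dia at z = 46 to 88 (hold here); end cap 37 mm dia to z = 104. Nozzle hangs 60 mm below the origin, ending in the coupler, 27 mm dia
- gun_nozzle (a joint): how far the nozzle is pushed into the barrel, m: 0 = spring out, 0.012 = fully in. The spring pushes with 10 N at 0 and 16 N at 0.012; the coupler snaps over the ball with 6 to 9 N, so it snaps before the nozzle yields. An orange band on the nozzle below the barrel disappears as it goes in
- coupler_mouth (a point): centre of the coupler's open mouth (nose end of the gun), 60 mm below the gun's origin when the nozzle is out. The mouth is 21 mm wide inside with four spring jaws 4 mm in; the jaws ride over the ball and close behind it when the mouth has gone 17 mm past the top of the ball
- coupler_seat (a point): the flat seat inside the coupler, 16.8 mm above its mouth on the axis; it meets the top of the ball (origin of nipple) when the coupler has snapped on
- gun_stand: grey stand, fixed: foot 72 mm diameter, upright tube 43 mm outside diameter and 72 mm high, 32 mm bore. Origin: centre of its underside. The gun's coupler hangs in the bore; lift the gun at least 75 mm to clear it
- objective_case: black round screw case, 44 mm diameter, 62 mm high, standing; bystander. Origin: centre of underside
- tape_roll: roll of masking tape lying flat, 96 mm diameter, 25 mm high; bystander. Origin: centre of underside
- beaker: small clear beaker, 45 mm diameter, 59 mm high, standing; bystander. Origin: centre of underside
- timer: white bench timer lying flat, 66 x 64 x 20 mm; bystander. Origin: centre of underside
Mind the look-alikes: they are no part of the job. Leave any blue look-alike of the grease_gun alone.

How it is judged:
On the way, in this order (a step that is already met when the one before it is completed fails the run):
1. the guard rests open on its stop and has been let go (value of joint guard above 1.48 rad and velocity of joint guard below 0.1 rad/s and contact force between each of the arm, the fingers and guard below 0.2 N), for 0.3 s.
2. the gun has been drawn clear of its stand (distance between grease_gun and gun_stand above 0.12 m and contact force between grease_gun and gun_stand below 0.1 N and contact force between the fingers and grease_gun above 1 N), for 0.1 s.
3. the coupler has snapped squarely onto the nipple (z of coupler_seat in the frame of nipple between -0.002 and 0.002 m and horizontal distance between coupler_seat and nipple below 0.004 m and angle between the z axis of grease_gun and the z axis of nipple, either way round below 0.14 rad), for 0.2 s.
At the end, for the whole second after the job is handed in: guard on its open stop (over 1.48 rad), untouched; coupler snapped on (seat within 2 mm of the ball's top along the axis, 4 mm sideways), gun within 0.14 rad of the nipple axis; nozzle in by over 7.5 of 12 mm, over 8 N on the nipple, fingers on the gun, all through the last second (all of step 3 and value of joint gun_nozzle above 0.0075 m and contact force between nipple and grease_gun above 8 N and contact force between the fingers and grease_gun above 1 N and contact force between grease_gun and gun_stand below 0.1 N and value of joint guard above 1.48 rad and contact force between the arm and guard below 0.5 N); the arm keeps its last pose, push and grip.
It fails at once if the guard is flung or slammed (over 2.2 rad/s) (velocity of joint guard above 2.2 rad/s or velocity of joint guard below -2.2 rad/s).
It fails at once if the nipple is rammed (over 45 N) (contact force between nipple and anything else above 45 N).
It fails at once if a bystander is knocked (distance of any of objective_case, tape_roll, timer, beaker from where it was at the start of the episode above 0.03 m).
It also fails if it takes over 67 s, if anything falls off the work surface, if the arm or the gripper's body presses on something with over 40 N, if the wrist force passes 120 N, or if a joint passes its speed limit or range.

## Working session

There is one attempt and no reset: what is moved stays moved. The work goes in short steps, Python scripts to look and compute and a tool call to move; the robot and the scene stay as the last step left them, time stands still between calls to the robot, and variables do not carry over. Pictures are saved under pics/ and viewed, about 8 in all and at most 12, crops included, and the job is handed in when it is done.

Besides the shell and the picture viewer there is one more tool, called in YAML: its name, and indented under it one key for each argument. play_rows: Moves the arm, as the interface text tells. Its arguments: {"type":"object","properties":{"slide":{"type":"array","items":{"type":"array","items":{"type":"number"}}},"dr":{"type":"array","items":{"type":"array","items":{"type":"number"}}},"fingers":{"type":"number"}},"required":["slide","dr"]}

```bash
mkdir -p pics; ls; cat > h.py <<'E'
from plant import *
import numpy as np, cv2
from scipy.spatial.transform import Rotation as Rn
from scipy.optimize import least_squares
def snap(n,f,crop=None,s=1):
    im=get_image(n)[:,:,::-1].copy()
    cv2.imwrite('pics/raw_'+f,im)
    if crop: im=im[crop[1]:crop[3],crop[0]:crop[2]]
    if s!=1: im=cv2.resize(im,None,fx=s,fy=s,interpolation=cv2.INTER_CUBIC)
    cv2.imwrite('pics/'+f,im); return im
def proj(n,X):
    c=camera_model(n);p=np.atleast_2d(X)@np.array(c['R']).T+np.array(c['t'])
    return np.c_[c['fx']*p[:,0]/p[:,2]+c['cx'],c['fy']*p[:,1]/p[:,2]+c['cy']]
def onz(n,uv,z):
    c=camera_model(n);R=np.array(c['R']);t=np.array(c['t'])
    o=-R.T@t;d=R.T@np.array([(uv[0]-c['cx'])/c['fx'],(uv[1]-c['cy'])/c['fy'],1])
    return o+d*(z-o[2])/d[2]
def tri(a,b):
    A=[];B=[]
    for n,uv in (('scene',a),('top',b)):
        c=camera_model(n);R=np.array(c['R']);t=np.array(c['t'])
        o=-R.T@t;d=R.T@np.array([(uv[0]-c['cx'])/c['fx'],(uv[1]-c['cy'])/c['fy'],1]);d/=np.linalg.norm(d)
        P=np.eye(3)-np.outer(d,d);A.append(P);B.append(P@o)
    return np.linalg.lstsq(np.vstack(A),np.hstack(B),rcond=None)[0]
E
python3 - <<'E'
from h import *
snap('scene','s0.png',None,1.56);snap('top','t0.png',None,1.56)
for n in('scene','top'):
    c=camera_model(n);print(n,c,-np.array(c['R']).T@np.array(c['t']))
print(read_state())
E
```

```text
pics
scene {'fx': 461.1810929352642, 'fy': 461.1810929352642, 'cx': 253.4544491933951, 'cy': 188.38871145320056, 'R': array([[-0.85702904, -0.51517279, -0.00991067],
       [-0.21192401,  0.36995315, -0.90455673],
       [ 0.4696695 , -0.77313108, -0.42623807]]), 't': array([0.39212374, 0.21630688, 0.83815369])} [-0.01175317  0.76999074  0.55680107]
top {'fx': 348.1956108886458, 'fy': 348.1956108886458, 'cx': 256.50727137051945, 'cy': 187.96333598030543, 'R': array([[-0.00762077, -0.99982263,  0.01722275],
       [-0.99077921,  0.00521971, -0.13538575],
       [ 0.13527184, -0.01809569, -0.99064326]]), 't': array([-0.03058958,  0.5134768 ,  0.97966601])} [ 0.3759878  -0.01553662  1.04054381]
{'time_s': 0.1, 'joints': array([-1.49327206e+00,  1.81470184e-01,  1.60793588e+00,  1.75437293e-05,
        1.35380251e+00, -2.06321854e-01]), 'qd': array([ 0.00018849,  0.00013726, -0.00265698, -0.00062565,  0.00043147,
       -0.00149542]), 'joint_efforts': array([ 4.45620117e-04, -4.45875549e+01, -3.52238417e+01, -2.54955039e-04,
        4.14811875e-03,  1.25956649e-05]), 'ee_pos': array([ 0.16099844, -0.55146897,  0.23045885]), 'tool_rot': array([-6.12550288e-04,  8.00014205e-01, -5.99980516e-01, -5.26930140e-04]), 'ft_force': array([-0.94136312,  0.90309292,  0.37176517]), 'moment': array([-0.01549295,  0.02188785, -0.04299851]), 'opening': 0.08537724048646474}
```

View pics/s0.png

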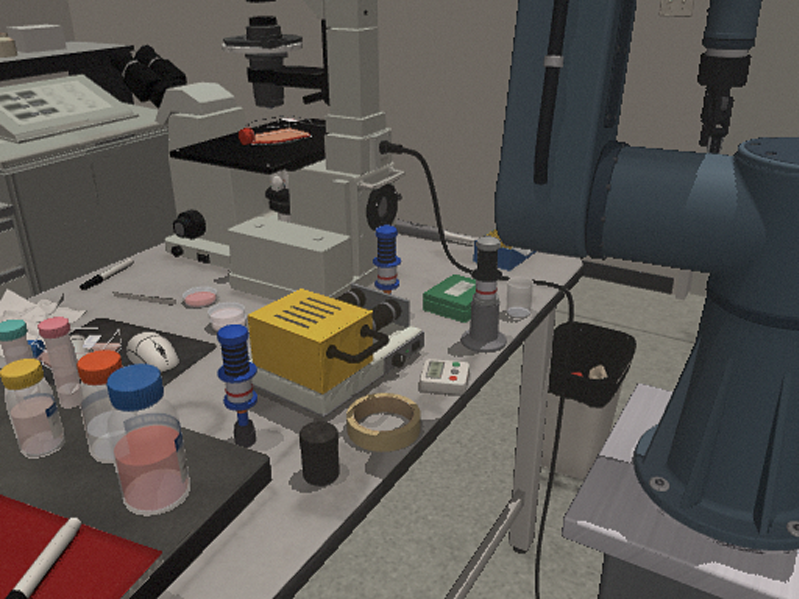

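View pics/t0.png

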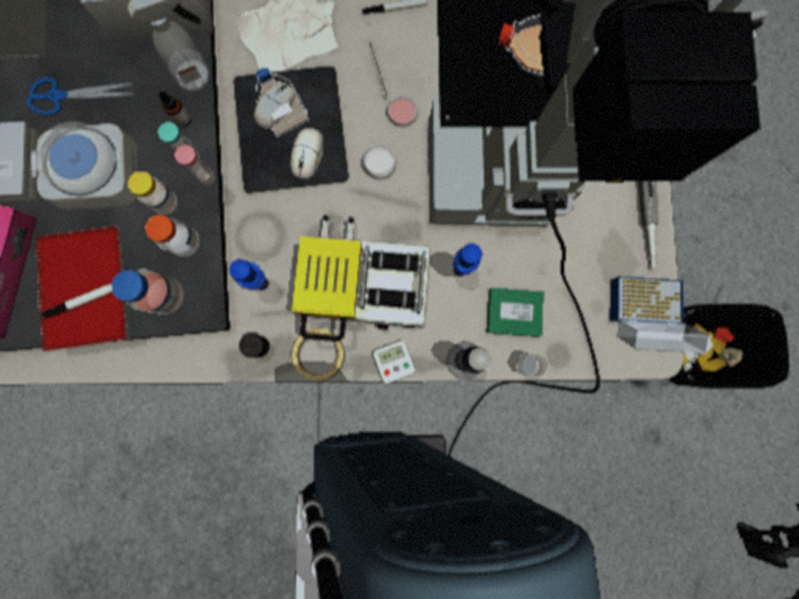

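The scene picture shows the yellow guard with its bar handle at about (360,345). The grey and black gun stands at (486,290). There are two blue look-alikes, at (238,385) and (387,262), and the black and steel gun in the stand near the beaker fits the description. In the top picture the guard is at (328,277), the handle bar at (322,335) and the gun at (468,357). I'll confirm with an enlarged crop.

```bash
python3 - <<'E'
import cv2,numpy as np
s=cv2.imread('pics/raw_s0.png');t=cv2.imread('pics/raw_t0.png')
a=cv2.resize(s[145:265,150:350],(800,480),interpolation=cv2.INTER_CUBIC)
b=cv2.resize(t[145:245,180:360],(800,444),interpolation=cv2.INTER_CUBIC)
c=np.zeros((600,800,3),np.uint8)
a=cv2.resize(s[150:265,155:355],(600,345),interpolation=cv2.INTER_CUBIC)
b=cv2.resize(t[145:245,180:330],(600,400),interpolation=cv2.INTER_CUBIC)
cv2.imwrite('pics/c1.png',np.vstack([cv2.resize(s[150:225,155:345],(760,300),interpolation=cv2.INTER_CUBIC),cv2.resize(t[150:245,180:330],(760,481),interpolation=cv2.INTER_CUBIC)])[:600]) 
E
```

```text
(no output)
```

View pics/c1.png

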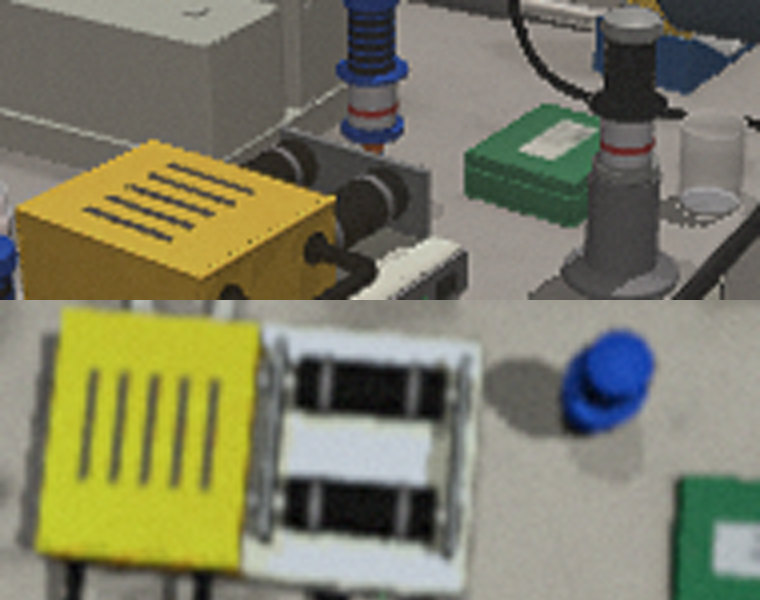

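```bash
cat > fit.py <<'E'
from h import *
S=lambda u,v:(155+u/4,150+v/4)
T=lambda u,v:(180+u/5.067,150+(v-300)/5.067)
P=np.array([[54,125,124],[54,19,124],[-76,19,124],[-76,125,124]])/1e3
sc=np.array([S(18,212),S(155,138),S(335,200),S(200,278)])
tp=np.array([T(63,308),T(262,325),T(240,570),T(38,553)])
# roller base corners at z=44 on -y end in the top view: (480,345) rear, (465,593) front
P2=np.array([[75,-105,44],[-75,-105,44]])/1e3; tp2=np.array([T(480,345),T(465,593)])
def W(p,X): 
    c,s=np.cos(p[2]),np.sin(p[2]); return X@np.array([[c,s,0],[-s,c,0],[0,0,1]])+[p[0],p[1],0]
f=lambda p:np.r_[(proj('scene',W(p,P))-sc).ravel(),(proj('top',W(p,P))-tp).ravel(),(proj('top',W(p,P2))-tp2).ravel()]
r=least_squares(f,[.5,.1,0]);p=r.x
if __name__=='__main__':
    print(p,np.round(r.fun,1))
    for n,X in(('handle',[-116,72,102]),('hinge',[54,72,46]),('nip',[-54,50,112]),('hopen',[54+0,72,0])): print(n,W(p,np.array([X])/1e3)[0],proj('top',W(p,np.array([X])/1e3))*1.5625,proj('scene',W(p,np.array([X])/1e3))*1.5625)
    print('gun',tri(S(633,18),(476/1.5625,358/1.5625)),onz('scene',S(633,18),.176),onz('top',(477/1.5625,358.5/1.5625),.176))
    for n,uv,z in(('case',(320,430),.062),('tape',(383,412),.025),('beaker',(520,285),.059),('timer',(445,374),.02)): print(n,onz('scene',np.array(uv)/1.5625,z))
    st=read_state();print(Rn.from_quat(np.roll(st['tool_rot'],-1)).as_matrix())
E
python3 fit.py
```

```text
[ 0.53592137  0.02071686 -0.09112776] [-0.5 -0.8  0.1  0.2  0.9 -0.4  0.9  0.3 -0.4 -0.1 -0.4 -0.1 -0.6 -0.5
 -0.8 -0.5  1.  -1.1 -0.   0.9]
handle [0.4269548 0.1029743 0.102    ] [[322.17328618 338.62956513]] [[374.10438484 350.75236153]]
hinge [0.59624943 0.08750402 0.046     ] [[335.37197852 249.09846049]] [[281.1010167  350.77152066]]
nip [0.48669551 0.07542348 0.112     ] [[337.9560357  303.31206717]] [[347.30132115 324.17853637]]
hopen [0.59624943 0.08750402 0.        ] [[337.78066169 254.21812158]] [[283.55858128 378.25979996]]
gun [ 0.38845428 -0.15115003  0.17268829] [ 0.38283061 -0.14454612  0.176     ] [ 0.38991878 -0.15113028  0.176     ]
case [0.42050255 0.23058565 0.062     ]
tape [0.40587547 0.11797988 0.025     ]
beaker [ 0.37693496 -0.26648822  0.059     ]
timer [ 0.38354439 -0.01170507  0.02      ]
[[ 2.80046206e-01 -9.59986516e-01 -1.08066718e-04]
 [-9.59985225e-01 -2.80046011e-01  1.61239350e-03]
 [-1.57813967e-03 -3.47802229e-04 -9.99998694e-01]]
```

```bash
cat >> h.py <<'E'
def down(h,tilt=None):
    # tool z down, tool x heading h
    return Rn.from_matrix(np.array([[np.cos(h),np.sin(h),0],[np.sin(h),-np.cos(h),0],[0,0,-1]]).astype(float))
def rel(p,R,p0=None,R0=None):
    st=read_state()
    if p0 is None: p0=st['ee_pos']
    if R0 is None: R0=Rn.from_quat(np.roll(st['tool_rot'],-1))
    return np.round(R0.inv().apply(np.array(p)-p0),4).tolist(),np.round((R0.inv()*R).as_rotvec(),4).tolist()
E
python3 - <<'E'
from h import *
print(rel([.424,.103,.26],down(-.091)))
E
```

```text
([-0.5547, -0.4358, -0.0285], [-0.0012, 0.0012, -1.196])
```

play_rows:
  slide:
    - [-0.02,-0.015,-0.029]
    - [-0.555,-0.436,-0.029]
    - [-0.555,-0.436,-0.029]
    - [-0.555,-0.436,-0.029]
    - [-0.555,-0.436,-0.029]
    - [-0.555,-0.436,-0.029]
    - [-0.555,-0.436,-0.029]
    - [-0.555,-0.436,-0.029]
    - [-0.555,-0.436,-0.029]
    - [-0.555,-0.436,-0.029]
    - [-0.555,-0.436,-0.029]
    - [-0.555,-0.436,-0.029]
  dr:
    - [0,0,-0.1]
    - [0,0,-1.196]
    - [0,0,-1.196]
    - [0,0,-1.196]
    - [0,0,-1.196]
    - [0,0,-1.196]
    - [0,0,-1.196]
    - [0,0,-1.196]
    - [0,0,-1.196]
    - [0,0,-1.196]
    - [0,0,-1.196]
    - [0,0,-1.196]
  fingers: 0.4

```text
time_s: 1.3
ee_pos: [0.3755, -0.0163, 0.2604]
tool_rot: [0.0, 0.999, -0.046, 0.0]
ft_force: [0.5, -1.2, -0.5]
opening: 0.0341
```

```bash
python3 - <<'E'
from h import *
print(read_state());print(rel([.424,.103,.26],down(-.091)))
E
```

```text
{'time_s': 1.3, 'joints': array([-3.62232074e-01, -3.33657262e-01,  2.02775850e+00, -8.29053139e-05,
        1.44648630e+00, -2.71022455e-01]), 'qd': array([ 1.42528771,  0.40326934, -0.28510946, -0.00181432, -0.12776155,
        1.4159592 ]), 'joint_efforts': array([ -6.35647148, -22.37219453, -33.67584944,   0.10842167,
         0.64390909,  -1.88368455]), 'ee_pos': array([ 0.37546303, -0.01633628,  0.26040324]), 'tool_rot': array([ 1.95569400e-04,  9.98960387e-01, -4.55838834e-02,  4.64770544e-04]), 'ft_force': array([ 0.53586909, -1.17507827, -0.48786966]), 'moment': array([-0.02748536, -0.02127389, -0.00599979]), 'opening': 0.03410933585697352}
([0.0375, -0.1233, 0.0004], [0.0003, -0.0009, -0.0002])
```

play_rows:
  slide:
    - [0.03,-0.1,0]
    - [0.03,-0.1,0]
    - [0.03,-0.1,0]
    - [0.03,-0.1,0]
    - [0.03,-0.1,0]
  dr:
    - [0,0,0]
    - [0,0,0]
    - [0,0,0]
    - [0,0,0]
    - [0,0,0]

```text
time_s: 1.8
ee_pos: [0.4138, 0.0778, 0.2599]
tool_rot: [0.0, 0.999, -0.046, -0.0]
ft_force: [-0.5, -0.3, 0.7]
opening: 0.0338
```

```bash
python3 - <<'E'
from h import *
import fit
s=snap('scene','s1r.png');t=snap('top','t1r.png')
st=read_state();print(st['joints'],st['ee_pos'],rel([.424,.103,.26],down(-.091)))
hd=fit.W(fit.p,np.array([[-116,72,102]])/1e3)[0];print(proj('top',hd),proj('scene',hd))
# mark predicted handle ends
for im,n in((s,'scene'),(t,'top')):
    for y in(44,72,100):
        u=proj(n,fit.W(fit.p,np.array([[-116,y,102]])/1e3)[0])[0]; cv2.circle(im,(int(round(u[0])),int(round(u[1]))),1,(255,0,255),-1)
a=cv2.resize(s[150:260,170:310],(763,600),interpolation=cv2.INTER_NEAREST)
cv2.imwrite('pics/c2.png',np.hstack([cv2.resize(s[170:260,180:300],(400,300),interpolation=cv2.INTER_CUBIC),cv2.resize(t[150:240,160:280],(400,300),interpolation=cv2.INTER_CUBIC)]))
E
```

```text
[-9.91911543e-02 -2.09174281e-01  1.93309599e+00 -3.31569909e-04
  1.41789430e+00 -5.73415638e-03] [0.41404193 0.07707235 0.26017338] ([0.0075, -0.0267, 0.0002], [0.0003, 0.0002, -0.0024])
[[206.19090316 216.72292169]] [[239.4268063  224.48151138]]
```

View pics/c2.png

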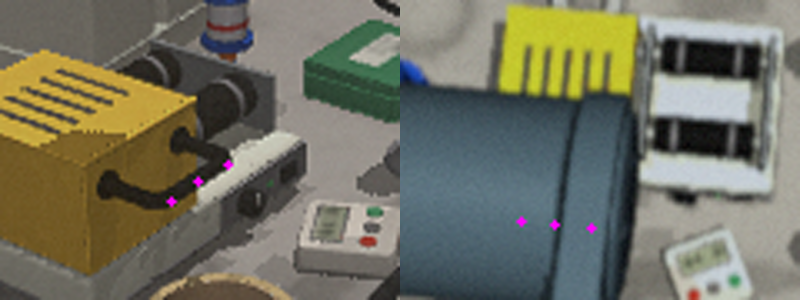

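```bash
python3 - <<'E'
import cv2,numpy as np
t=cv2.cvtColor(cv2.imread('pics/raw_t0.png'),cv2.COLOR_BGR2GRAY)
print(t[198:226,190:222:3])
s=cv2.cvtColor(cv2.imread('pics/raw_s0.png'),cv2.COLOR_BGR2GRAY)
print(s[205:240,220:252:3])
E
```

```text
[[173 171 167 168 180 178 177 172 178 179 182]
 [137 146 158 164 171 173 162 164 177 176 179]
 [ 91  93 119 127 145 150 162 163 176 172 168]
 [ 69  42  51  73  92 104 125 130 142 149 159]
 [ 80  30  31  67  63  66  70  78  91  98 120]
 [ 85  41  51  99  70  70  70  64  59  56  49]
 [ 86  38  59 123 108 109 108  81  51  61  21]
 [ 88  35  70 132 130 134 126 107  73  96  17]
 [ 88  41  85 138 135 131 126 113  83 124  23]
 [ 93  51 101 137 132 124 113 114  83 124  20]
 [ 90  42 116 137 137 117 119 110  80 120  20]
 [ 90  32 120 143 138 117 129 107  83 111  21]
 [ 89  22 129 144 137 135 147 104  91 102  29]
 [ 91  23 121 144 146 157 166 108 120 102  40]
 [ 91  20  88 133 142 168 170 128 136 103  49]
 [106  20  57  93 111 135 142 124 129  91  49]
 [128  37  24  53  52  73  79  92 104  66  61]
 [145  85  17  27  21  28  33  54  63  33  78]
 [139 139  25  27  22  13  21  24  31  13 109]
 [142 154  68  84  54  48  36  33  16  27 140]
 [159 138 111 136 114 101  90  86  39  75 160]
 [174 106 136 156 148 131 137 133  85 130 160]
 [172  81 154 162 157 139 152 153 104 155 157]
 [163  93 165 162 1
[... 1162 characters left out ...]
  89  87  88  58  37  33 120 192 188 157]
 [ 39  83  90  88  36  35  40 199 193 183 118]
 [ 41  33  72  46  39  30  60 191 185 152  57]
 [ 34  39  37  39  37  33  89 189 176 123  61]
 [ 35  38  36  41  32  58  85 182 103  49  60]
 [ 36  34  28  40  37  87  86 172 122  59  64]
 [ 71  34  30  34  60  87 116 141 101  58  66]
 [ 90  46  41  43  88  85 164 118 105  57  61]
 [ 89  90  92  83  87  90 141  98 102  61  62]
 [ 83  90  86  79  87  96  91 100 100  62  63]
 [ 87  86  88  81  93  96 104  88 100  61  59]
 [ 87  89  87  83  98  96 102  91 101  58  60]
 [ 86  90  86  95  96  90 100 101  97  61  74]
 [ 85  89  89  94 127  91  99  97  98  58  74]
 [ 88  87 106  97  85 102 101  97  94  71  73]]
```

```bash
python3 - <<'E'
from h import *
print(tri((239.4,223),(206,215.9)))
print(rel([.4285,.103,.26],down(-.091)),rel([.4285,.103,.083],down(-.091)))
E
```

```text
[0.42820377 0.10267383 0.10497374]
([0.012, -0.0272, 0.0002], [0.0003, 0.0002, -0.0024]) ([0.012, -0.0272, 0.1772], [0.0003, 0.0002, -0.0024])
```

play_rows:
  slide:
    - [0.012,-0.027,0]
    - [0.012,-0.027,0.03]
    - [0.012,-0.027,0.06]
    - [0.012,-0.027,0.09]
    - [0.012,-0.027,0.12]
    - [0.012,-0.027,0.14]
    - [0.012,-0.027,0.16]
    - [0.012,-0.027,0.174]
    - [0.012,-0.027,0.174]
    - [0.012,-0.027,0.174]
    - [0.012,-0.027,0.174]
  dr:
    - [0,0,0]
    - [0,0,0]
    - [0,0,0]
    - [0,0,0]
    - [0,0,0]
    - [0,0,0]
    - [0,0,0]
    - [0,0,0]
    - [0,0,0]
    - [0,0,0]
    - [0,0,0]
  fingers: 0.3

```text
time_s: 3.0
ee_pos: [0.4296, 0.1036, 0.0873]
tool_rot: [-0.0, 0.999, -0.046, 0.001]
ft_force: [0.7, -0.6, 0.0]
opening: 0.0256
```

play_rows:
  slide:
    - [0,0,0]
    - [0,0,0]
    - [0,0,0]
    - [0,0,0]
  dr:
    - [0,0,0]
    - [0,0,0]
    - [0,0,0]
    - [0,0,0]
  fingers: 0

```text
time_s: 3.4
ee_pos: [0.4296, 0.104, 0.0874]
tool_rot: [0.0, 0.999, -0.045, 0.001]
ft_force: [-0.5, -2.1, 7.0]
opening: 0.0078
```

```bash
python3 - <<'E'
from h import *
print(read_state())
E
```

```text
{'time_s': 3.4, 'joints': array([-3.18580782e-02,  7.64238702e-02,  2.05007129e+00, -7.50117646e-04,
        1.01306324e+00,  5.92410565e-02]), 'qd': array([-0.00054759,  0.00156992, -0.00070984, -0.00029008, -0.00089865,
        0.00201796]), 'joint_efforts': array([  0.88120105, -29.81255293, -26.5061295 ,   0.55745088,
        -0.28786328,  -0.0467861 ]), 'ee_pos': array([0.42961447, 0.10396542, 0.08736884]), 'tool_rot': array([ 3.04467659e-04,  9.98971235e-01, -4.53358156e-02,  1.02139105e-03]), 'ft_force': array([-0.46685724, -2.07898203,  6.95226948]), 'moment': array([-0.33275519,  0.08666305,  0.0440728 ]), 'opening': 0.007810153214757842}
```

play_rows:
  slide:
    - [0,0,0]
    - [0,0,0]
    - [0,0,0.006]
    - [0,0,0.006]
    - [0,0,0.006]
  dr:
    - [0,0,0]
    - [0,0,0]
    - [0,0,0]
    - [0,0,0]
    - [0,0,0]
  fingers: 0.25

```text
time_s: 3.9
ee_pos: [0.4282, 0.1043, 0.0798]
tool_rot: [-0.0, 0.999, -0.045, -0.001]
ft_force: [0.1, 0.7, -0.8]
opening: 0.0214
```

play_rows:
  slide:
    - [0,0,0]
    - [0,0,0]
    - [0,0,0]
    - [0,0,0]
  dr:
    - [0,0,0]
    - [0,0,0]
    - [0,0,0]
    - [0,0,0]
  fingers: 0

```text
time_s: 4.3
ee_pos: [0.4297, 0.1042, 0.0806]
tool_rot: [-0.0, 0.999, -0.046, 0.001]
ft_force: [4.9, 1.1, -3.9]
opening: 0.0083
```

```bash
cat > arc.py <<'E'
from h import *
import fit,sys
# arc offsets of the handle in the (roller x, z) plane, tool x = roller +x, tool z = -z
a0=np.arctan2(56,170)
f=lambda th:np.array([-179*np.cos(a0+th),179*np.sin(a0+th)])
for i in np.arange(0,1.5501,.05):
    d=f(i)-f(0);print(round(i,2),round(d[0],1),round(-d[1],1),end=' | ')
E
python3 arc.py; python3 -c "
from h import *
print(read_state())"
```

```text
0.0 0.0 -0.0 | 0.05 3.0 -8.4 | 0.1 6.4 -16.7 | 0.15 10.3 -24.8 | 0.2 14.5 -32.7 | 0.25 19.1 -40.3 | 0.3 24.1 -47.7 | 0.35 29.5 -54.9 | 0.4 35.2 -61.8 | 0.45 41.3 -68.4 | 0.5 47.7 -74.7 | 0.55 54.3 -80.6 | 0.6 61.3 -86.2 | 0.65 68.6 -91.5 | 0.7 76.1 -96.4 | 0.75 83.8 -100.9 | 0.8 91.7 -105.0 | 0.85 99.9 -108.7 | 0.9 108.2 -112.0 | 0.95 116.7 -114.9 | 1.0 125.3 -117.3 | 1.05 134.0 -119.3 | 1.1 142.8 -120.9 | 1.15 151.7 -122.1 | 1.2 160.6 -122.7 | 1.25 169.6 -123.0 | 1.3 178.5 -122.8 | 1.35 187.4 -122.1 | 1.4 196.3 -121.1 | 1.45 205.1 -119.5 | 1.5 213.9 -117.5 | 1.55 222.5 -115.1 | {'time_s': 4.3, 'joints': array([-3.19348383e-02,  8.93453203e-02,  2.05337067e+00,  1.28362794e-04,
        9.96679180e-01,  5.91835131e-02]), 'qd': array([-0.00132327,  0.00221252, -0.00096403, -0.00213708,  0.00103365,
        0.00057918]), 'joint_efforts': array([ 5.61401714e-01, -3.32457089e+01, -2.61221749e+01, -4.59135510e-02,
        1.48550425e+00,  2.63297799e-03]), 'ee_pos': array([0.42969257, 0.10416765, 0.08058742]), 'tool_rot': array([-6.88937184e-05,  9.98960170e-01, -4.55781502e-02,  1.09790242e-03]), 'ft_force': array([ 4.92950723,  1.10644947, -3.93691645]), 'moment': array([ 0.02103516, -0.71266839, -0.00715894]), 'opening': 0.008267086922952426}
```

play_rows:
  slide:
    - [0.003,0,-0.0084]
    - [0.0064,0,-0.0167]
    - [0.0103,0,-0.0248]
    - [0.0145,0,-0.0327]
    - [0.0191,0,-0.0403]
    - [0.0241,0,-0.0477]
    - [0.0295,0,-0.0549]
    - [0.0352,0,-0.0618]
    - [0.0413,0,-0.0684]
    - [0.0477,0,-0.0747]
    - [0.0477,0,-0.0747]
  dr:
    - [0,0,0]
    - [0,0,0]
    - [0,0,0]
    - [0,0,0]
    - [0,0,0]
    - [0,0,0]
    - [0,0,0]
    - [0,0,0]
    - [0,0,0]
    - [0,0,0]
    - [0,0,0]

```text
time_s: 5.4
ee_pos: [0.4764, 0.0999, 0.1565]
tool_rot: [0.0, 0.999, -0.045, -0.001]
ft_force: [-6.5, 0.6, 5.1]
opening: 0.0082
```

```bash
python3 - <<'E'
from h import *
st=read_state();print(st['ee_pos'],st['ft_force'],st['moment'],st['opening'],rel(np.array([.4297,.1042,.0806])+Rn.from_euler('z',-.091).apply([.0477,0,.0747]),down(-.091)))
s=snap('scene','s2r.png')
cv2.imwrite('pics/c3.png',cv2.resize(s[100:270,120:360],(720,510),interpolation=cv2.INTER_CUBIC))
E
```

```text
[0.47642787 0.09988574 0.15646235] [-6.46200805  0.57471438  5.14318874] [5.12547674e-02 1.13253654e+00 9.84535743e-05] 0.00819864563823411 ([0.0008, -0.0001, 0.0012], [0.0002, 0.0011, 0.0002])
```

View pics/c3.png

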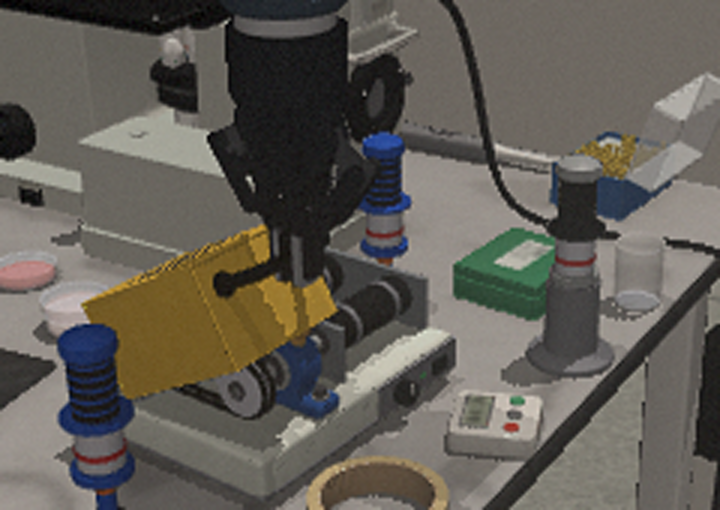

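play_rows:
  slide:
    - [0.0066,0,-0.0059]
    - [0.0136,0,-0.0115]
    - [0.0209,0,-0.0168]
    - [0.0284,0,-0.0217]
    - [0.0361,0,-0.0262]
    - [0.044,0,-0.0303]
    - [0.0522,0,-0.034]
    - [0.0605,0,-0.0373]
    - [0.069,0,-0.0402]
    - [0.0776,0,-0.0426]
    - [0.0863,0,-0.0446]
    - [0.0951,0,-0.0462]
  dr:
    - [0,0,0]
    - [0,0,0]
    - [0,0,0]
    - [0,0,0]
    - [0,0,0]
    - [0,0,0]
    - [0,0,0]
    - [0,0,0]
    - [0,0,0]
    - [0,0,0]
    - [0,0,0]
    - [0,0,0]

```text
time_s: 6.65
ee_pos: [0.572, 0.0912, 0.2025]
tool_rot: [0.0, 0.999, -0.045, 0.001]
ft_force: [-2.0, 0.2, 5.7]
opening: 0.0079
```

play_rows:
  slide:
    - [0.0089,0,-0.0012]
    - [0.0178,0,-0.0018]
    - [0.0268,0,-0.0021]
    - [0.0357,0,-0.0019]
    - [0.0446,0,-0.0012]
    - [0.0535,0,-0.0002]
    - [0.0623,0,0.0014]
    - [0.0711,0,0.0034]
    - [0.0754,0,0.0046]
    - [0.0797,0,0.0058]
    - [0.0814,0,0.0063]
    - [0.0814,0,0.0063]
  dr:
    - [0,0,0]
    - [0,0,0]
    - [0,0,0]
    - [0,0,0]
    - [0,0,0]
    - [0,0,0]
    - [0,0,0]
    - [0,0,0]
    - [0,0,0]
    - [0,0,0]
    - [0,0,0]
    - [0,0,0]

```text
time_s: 7.85
ee_pos: [0.6511, 0.0839, 0.1949]
tool_rot: [0.0, 0.999, -0.045, -0.001]
ft_force: [-4.3, 0.5, 5.6]
opening: 0.0081
```

```bash
python3 - <<'E'
from h import *
st=read_state();print(st['joints'],st['ee_pos'],st['ft_force'],st['moment'],st['opening'],rel(np.array([.4297,.1042,.0806])+Rn.from_euler('z',-.091).apply([.2225,0,.1151]),down(-.091)))
s=snap('scene','s3r.png')
cv2.imwrite('pics/c4.png',cv2.resize(s[90:270,100:360],(780,540),interpolation=cv2.INTER_CUBIC))
E
```

```text
[-5.21538868e-02  3.90890853e-01  1.41863381e+00 -1.87294299e-04
  1.33472387e+00  3.87123235e-02] [0.65106297 0.08391596 0.19491014] [-4.33020867  0.49174879  5.55008961] [0.05886028 1.18112912 0.00865135] 0.008053359864262947 ([0.0002, -0.0001, -0.0008], [0.0003, 0.0026, 0.0002])
```

View pics/c4.png

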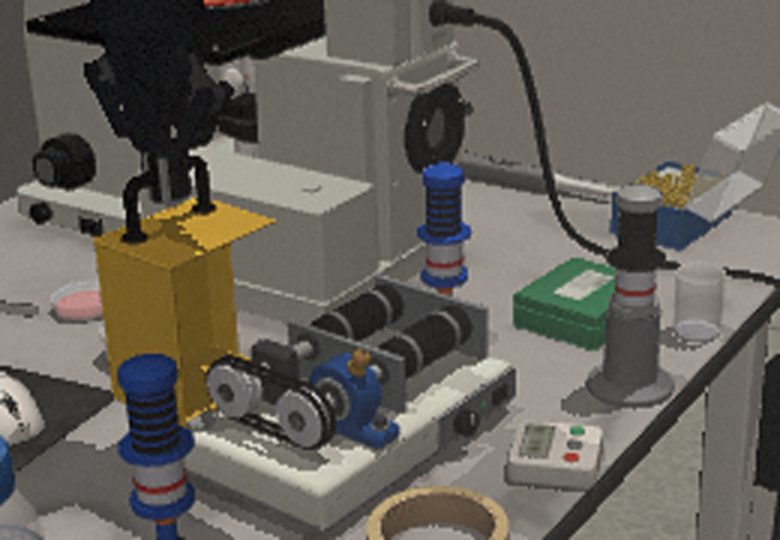

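play_rows:
  slide:
    - [0.002,0,0.0006]
    - [0.004,0,0.0012]
    - [0.004,0,0.0012]
  dr:
    - [0,0,0]
    - [0,0,0]
    - [0,0,0]

```text
time_s: 8.2
ee_pos: [0.6512, 0.0839, 0.1948]
tool_rot: [0.0, 0.999, -0.045, -0.006]
ft_force: [-24.5, -1.3, 19.8]
opening: 0.0079
```

play_rows:
  slide:
    - [-0.003,0,-0.001]
    - [-0.003,0,-0.001]
    - [-0.003,0,-0.001]
    - [-0.003,0,-0.001]
    - [-0.003,0,-0.001]
  dr:
    - [0,0,0]
    - [0,0,0]
    - [0,0,0]
    - [0,0,0]
    - [0,0,0]
  fingers: 0.4

```text
time_s: 8.7
ee_pos: [0.653, 0.0837, 0.1943]
tool_rot: [-0.0, 0.999, -0.046, -0.0]
ft_force: [0.2, -0.2, 0.2]
opening: 0.0338
```

play_rows:
  slide:
    - [0,0,-0.02]
    - [0,0,-0.05]
    - [0,0,-0.08]
    - [0,0,-0.11]
    - [0,0,-0.11]
    - [0,0,-0.11]
  dr:
    - [0,0,0]
    - [0,0,0]
    - [0,0,0]
    - [0,0,0]
    - [0,0,0]
    - [0,0,0]

```text
time_s: 9.3
ee_pos: [0.6534, 0.0837, 0.3054]
tool_rot: [-0.0, 0.999, -0.045, 0.001]
ft_force: [-0.3, 0.5, -0.8]
opening: 0.0343
```

```bash
python3 - <<'E'
from h import *
st=read_state();print(st['joints'],st['ee_pos'],st['ft_force'],st['moment'],st['opening'])
s=snap('scene','s4r.png')
# nipple crop + gun crop
cv2.imwrite('pics/c5.png',np.hstack([cv2.resize(s[140:245,125:265],(533,400),interpolation=cv2.INTER_CUBIC),cv2.resize(s[140:245,285:345],(229,400),interpolation=cv2.INTER_CUBIC)]))
E
```

```text
[-5.23699669e-02  3.17385398e-01  1.29224187e+00  2.31289297e-05
  1.53015084e+00  3.86266906e-02] [0.65340481 0.083719   0.30540542] [-0.31132306  0.49946302 -0.76328405] [ 0.03197889 -0.03640803 -0.00088805] 0.03429953303467149
```

View pics/c5.png

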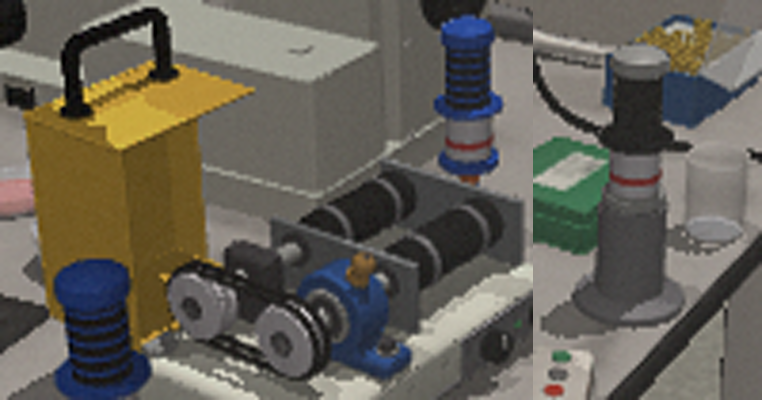

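```bash
python3 - <<'E'
from h import *
import fit
D=[(.1815,1.6079,1.3538,.161,-.5515,.2305),(-.2092,1.9331,1.4179,.4140,.0771,.2602),(.0764,2.0501,1.0131,.4296,.1040,.0874),(.0893,2.0534,.9967,.4297,.1042,.0806),(.3909,1.4186,1.3347,.6511,.0839,.1949),(.3174,1.2922,1.5302,.6534,.0837,.3054)]
J=[-1.4933,-.0992,-.0319,-.0319,-.0522,-.0524]
def f(x):
    L1,L2,hd,a,e,o=x;r=[]
    for d,j1 in zip(D,J):
        R=a+L1*np.sin(d[0])+L2*np.sin(d[0]+d[1]); Z=hd+L1*np.cos(d[0])+L2*np.cos(d[0]+d[1])
        R+=o*np.cos(d[0]+d[1]);Z-=o*np.sin(d[0]+d[1])
        r+=[np.cos(j1)*R-np.sin(j1)*e-d[3],np.sin(j1)*R+np.cos(j1)*e-d[4],Z-d[5]]
    return r
q=least_squares(f,[.45,.45,0,0,.118,0]);x=q.x;print(x,np.abs(q.fun).max())
nip=fit.W(fit.p,np.array([[-54,50,112]])/1e3)[0]+[.0026,0,0];print(nip,proj('scene',nip),proj('top',nip))
ax=Rn.from_euler('z',-.091).apply([-np.sin(np.radians(28)),0,np.cos(np.radians(28))])
for d in(.2,.25,.3,.35):
  for s in(.094,.16):
    L1,L2,hd,a,e,o=x; T=nip+ax*s; w=T+ax*d
    R=np.sqrt(w[0]**2+w[1]**2-e*e)
    g=lambda j:[a+L1*np.sin(j[0])+L2*np.sin(j[0]+j[1])+o*np.cos(j[0]+j[1])-R,hd+d+L1*np.cos(j[0])+L2*np.cos(j[0]+j[1])-o*np.sin(j[0]+j[1])-w[2]]
    k=least_squares(g,[0,2.1]);print(d,s,k.x,k.cost,'j5',np.pi-np.radians(28)-k.x.sum())
E
```

```text
[ 4.37703786e-01  5.13835920e-01 -6.25373919e-03  4.52007905e-04
  1.17768195e-01  8.43732722e-02] 0.0008859323880299197
[0.48929551 0.07542348 0.112     ] [[221.24409914 207.18585994]] [[216.29962353 193.15658372]]
0.2 0.094 [-0.27192534  2.16718165] 4.0937566897895085e-30 j5 0.7576441535899292
0.2 0.16 [-0.43251783  2.15547386] 3.2830890961057823e-25 j5 0.9299444318415537
0.25 0.094 [-0.33012108  2.22168886] 1.7452291821691146e-26 j5 0.761332678467393
0.25 0.16 [-0.49810666  2.20690285] 1.021062006931559e-21 j5 0.9441042766856889
0.3 0.094 [-0.39205414  2.27556337] 1.1049895323625622e-23 j5 0.7693912368943128
0.3 0.16 [-0.56789233  2.2573124 ] 3.436035789361979e-19 j5 0.9634803976000104
0.35 0.094 [-0.45861918  2.32885175] 2.555482362513499e-21 j5 0.7826678878319173
0.35 0.16 [-0.64267142  2.30666078] 4.447030191431262e-17 j5 0.9889111030754858
```

```bash
python3 - <<'E'
from h import *
t=snap('top','t5r.png');s=cv2.imread('pics/raw_s4r.png')
a=cv2.resize(t[210:250,275:325],(500,400),interpolation=cv2.INTER_CUBIC)
b=cv2.resize(s[148:228,295:335],(200,400),interpolation=cv2.INTER_CUBIC)
c=cv2.resize(t[170:220,195:240],(360,400),interpolation=cv2.INTER_CUBIC)
d=np.hstack([a,b]);cv2.imwrite('pics/c6.png',d)
E
```

```text
(no output)
```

View pics/c6.png

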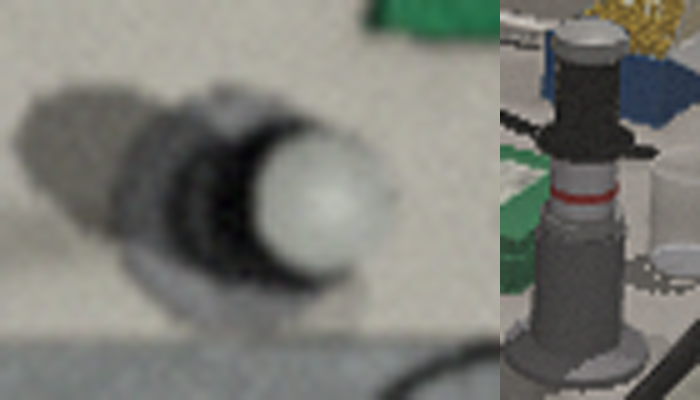

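```bash
python3 - <<'E'
from h import *
print(tri((313,154.6),(306.75,229.9)),onz('top',(306.75,229.9),.176),onz('scene',(313,154.6),.176))
# foot of stand, scene: ellipse x 502-649 centre ~ (576,350)
print(onz('scene',(295+75.5/5-.5,148+347/5-.5),.004))
g=np.array([.388,-.152,0]);
for z in(0,.072,.112,.176):print(z,proj('scene',g+[0,0,z]),proj('top',g+[0,0,z]))
print(rel([.388,-.152,.3],down(-.091)))
E
```

```text
[ 0.38856998 -0.15568408  0.17093192] [ 0.38876303 -0.15474305  0.176     ] [ 0.38306353 -0.14368422  0.176     ]
[ 0.39107468 -0.15977038  0.004     ]
0 [[309.34517632 219.93959014]] [[296.352225   231.11712389]]
0.072 [[310.59710815 193.6866543 ]] [[299.74974687 230.7890422 ]]
0.112 [[311.32308284 178.46300848]] [[301.86391993 230.58488709]]
0.176 [[312.53308649 153.08930414]] [[305.65157873 230.21913183]]
([-0.2418, 0.2588, 0.0037], [0.0001, 0.0024, -0.0001])
```

play_rows:
  slide:
    - [-0.24,0.262,0.004]
    - [-0.24,0.262,0.004]
    - [-0.24,0.262,0.004]
    - [-0.24,0.262,0.004]
    - [-0.24,0.262,0.004]
    - [-0.24,0.262,0.004]
    - [-0.24,0.262,0.004]
    - [-0.24,0.262,0.004]
    - [-0.24,0.262,0.004]
    - [-0.24,0.262,0.004]
  dr:
    - [0,0,0]
    - [0,0,0]
    - [0,0,0]
    - [0,0,0]
    - [0,0,0]
    - [0,0,0]
    - [0,0,0]
    - [0,0,0]
    - [0,0,0]
    - [0,0,0]
  fingers: 1

```text
time_s: 10.4
ee_pos: [0.3904, -0.1549, 0.3001]
tool_rot: [-0.001, 0.999, -0.046, -0.0]
ft_force: [0.1, 0.6, 0.1]
opening: 0.0852
```

```bash
python3 - <<'E'
from h import *
st=read_state();print(st['ee_pos'],rel([.390,-.155,.123],down(-.091)))
E
```

```text
[ 0.39036801 -0.15486717  0.30009372] ([-0.0003, 0.0003, 0.1771], [-0.001, 0.0006, -0.0001])
```

play_rows:
  slide:
    - [0,0,0.04]
    - [0,0,0.08]
    - [0,0,0.11]
    - [0,0,0.135]
    - [0,0,0.155]
    - [0,0,0.17]
    - [0,0,0.177]
    - [0,0,0.177]
    - [0,0,0.177]
  dr:
    - [0,0,0]
    - [0,0,0]
    - [0,0,0]
    - [0,0,0]
    - [0,0,0]
    - [0,0,0]
    - [0,0,0]
    - [0,0,0]
    - [0,0,0]

```text
time_s: 11.3
ee_pos: [0.3908, -0.1551, 0.1241]
tool_rot: [0.0, 0.999, -0.045, 0.0]
ft_force: [0.0, 0.0, -0.3]
opening: 0.0854
```

play_rows:
  slide:
    - [0,0,0]
    - [0,0,0]
    - [0,0,0]
    - [0,0,0]
    - [0,0,0]
    - [0,0,0]
  dr:
    - [0,0,0]
    - [0,0,0]
    - [0,0,0]
    - [0,0,0]
    - [0,0,0]
    - [0,0,0]
  fingers: 0

```text
time_s: 11.9
ee_pos: [0.3903, -0.1556, 0.1241]
tool_rot: [0.0, 0.999, -0.046, 0.0]
ft_force: [-2.6, 0.3, 5.2]
opening: 0.0318
```

```bash
python3 - <<'E'
from h import *
st=read_state();print(st)
s=snap('scene','s6r.png')
cv2.imwrite('pics/c7.png',cv2.resize(s[120:230,265:365],(545,600),interpolation=cv2.INTER_CUBIC))
E
```

```text
{'time_s': 11.9, 'joints': array([-6.63479714e-01, -4.02071145e-02,  2.07852952e+00, -1.56721798e-04,
        1.10265996e+00, -5.72272533e-01]), 'qd': array([-1.52209756e-03,  1.45992626e-04, -1.19822899e-03, -5.34408115e-04,
       -1.23509276e-03, -3.90296638e-05]), 'joint_efforts': array([ 4.38571244e-02, -2.65235853e+01, -2.92041206e+01,  1.63909849e-01,
       -4.92474530e-01, -4.29113847e-03]), 'ee_pos': array([ 0.39028975, -0.15562434,  0.1241468 ]), 'tool_rot': array([ 2.33780297e-04,  9.98961898e-01, -4.55524829e-02,  2.08207873e-04]), 'ft_force': array([-2.57148297,  0.29173885,  5.16575314]), 'moment': array([ 0.07251911,  0.27967504, -0.00511392]), 'opening': 0.03179539491054367}
```

View pics/c7.png

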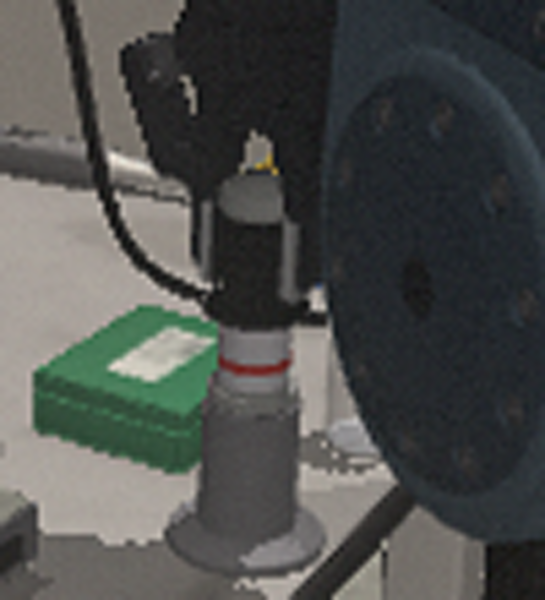

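play_rows:
  slide:
    - [0,0,-0.01]
    - [0,0,-0.03]
    - [0,0,-0.055]
    - [0,0,-0.08]
    - [0,0,-0.105]
    - [0,0,-0.13]
    - [0,0,-0.155]
    - [0,0,-0.16]
    - [0,0,-0.16]
    - [0,0,-0.16]
  dr:
    - [0,0,0]
    - [0,0,0]
    - [0,0,0]
    - [0,0,0]
    - [0,0,0]
    - [0,0,0]
    - [0,0,0]
    - [0,0,0]
    - [0,0,0]
    - [0,0,0]

```text
time_s: 12.95
ee_pos: [0.3895, -0.1548, 0.2822]
tool_rot: [-0.001, 0.999, -0.046, -0.001]
ft_force: [-0.1, 0.2, -3.4]
opening: 0.0314
```

```bash
cat > goal.py <<'E'
from h import *
import fit
nip=np.array([.4893,.0752,.112])
a=np.radians(28)
Rg=Rn.from_euler('z',-.091)*Rn.from_euler('y',-a)*Rn.from_matrix(np.diag([1.,-1,-1]))
ax=Rg.apply([0,0,-1])
TM=.112 # TCP to mouth
E
python3 - <<'E'
from goal import *
st=read_state();print(st['ee_pos'],st['ft_force'],st['opening'],ax)
print(rel(nip+ax*(TM+.04),Rg))
E
```

```text
[ 0.38945384 -0.15482419  0.2821612 ] [-0.08776048  0.15938625 -3.39910527] 0.03138701054679827 [-0.46752906  0.04266297  0.88294759]
([0.0072, -0.2381, 0.0363], [-0.0013, 0.4907, -0.0004])
```

play_rows:
  slide:
    - [0.001,-0.03,0]
    - [0.002,-0.07,0]
    - [0.003,-0.11,0]
    - [0.004,-0.15,0]
    - [0.005,-0.19,0]
    - [0.007,-0.22,0.01]
    - [0.007,-0.238,0.02]
    - [0.007,-0.238,0.036]
    - [0.007,-0.238,0.036]
    - [0.007,-0.238,0.036]
    - [0.007,-0.238,0.036]
  dr:
    - [0,0.05,0]
    - [0,0.12,0]
    - [0,0.2,0]
    - [0,0.29,0]
    - [0,0.38,0]
    - [0,0.45,0]
    - [0,0.491,0]
    - [0,0.491,0]
    - [0,0.491,0]
    - [0,0.491,0]
    - [0,0.491,0]

```text
time_s: 14.05
ee_pos: [0.4191, 0.0805, 0.2481]
tool_rot: [0.011, 0.969, -0.045, 0.243]
ft_force: [0.4, 0.2, -2.7]
opening: 0.0313
```

```bash
python3 - <<'E'
from goal import *
st=read_state();print(st['joints'],st['ee_pos'],st['ft_force'],st['opening'])
print(rel(nip+ax*(TM+.04),Rg))
s=snap('scene','s7r.png');t=snap('top','t7r.png')
R=Rn.from_quat(np.roll(st['tool_rot'],-1));m=R.apply([0,0,TM])+st['ee_pos']
print('mouth',m,proj('scene',m),proj('top',m),'nip',proj('scene',nip),proj('top',nip))
cv2.imwrite('pics/c8.png',np.hstack([cv2.resize(s[150:230,185:255],(525,600),interpolation=cv2.INTER_CUBIC),cv2.resize(t[160:240,195:231],(270,600),interpolation=cv2.INTER_CUBIC)]))
E
```

```text
[-8.85855928e-02 -5.77370705e-01  2.27772666e+00 -2.08535162e-03
  9.50312938e-01  4.21444588e-03] [0.41906955 0.0804996  0.24807593] [ 0.39246537  0.18465451 -2.67003381] 0.03133315840359538
([-0.0017, -0.0011, 0.0012], [0.0006, -0.0022, -0.0009])
mouth [0.47164709 0.075639   0.14930358] [[227.61093273 192.95493419]] [[214.74906783 198.22781246]] nip [[221.30330038 207.14235471]] [[216.38315195 193.15446446]]
```

View pics/c8.png

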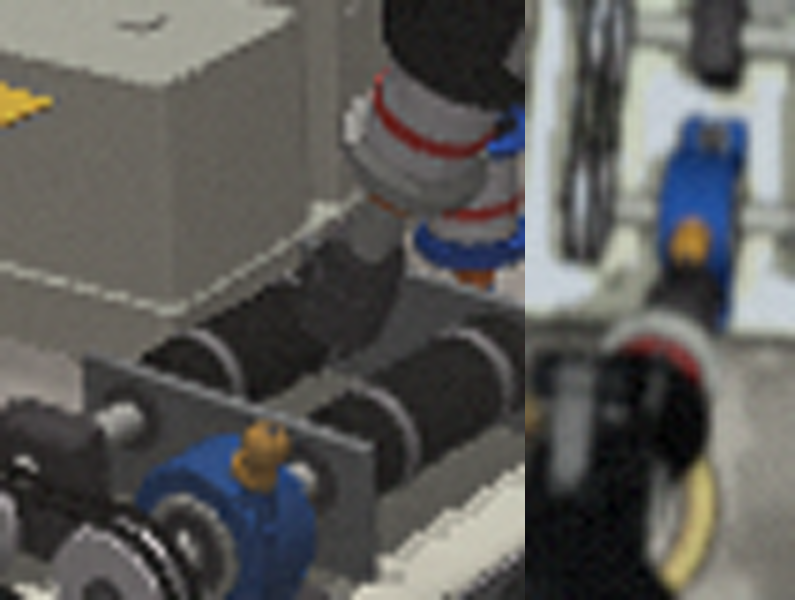

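```bash
python3 - <<'E'
from goal import *
st=read_state()
R=Rn.from_quat(np.roll(st['tool_rot'],-1));p=np.array(st['ee_pos'])
for k in(.112,.100,.09,.052,.04):
    m=R.apply([0,0,k])+p;print(k,proj('scene',m)[0],proj('top',m)[0])
print('ballc',proj('scene',nip-.007*ax),proj('top',nip-.007*ax))
np.set_printoptions(linewidth=200)
t=cv2.imread('pics/raw_t7r.png');print(np.arange(203,226))
for v in range(187,212): print(v,cv2.cvtColor(t,cv2.COLOR_BGR2GRAY)[v,203:226])
s=cv2.cvtColor(cv2.imread('pics/raw_s7r.png'),cv2.COLOR_BGR2GRAY);print(np.arange(220,250))
for v in range(172,200): print(v,s[v,220:250])
E
```

```text
0.112 [227.52191823 192.74186861] [214.77385207 198.10774181]
0.1 [229.52307218 188.7210125 ] [214.12461167 199.87817009]
0.09 [231.21572979 185.32000846] [213.57079695 201.38837994]
0.052 [237.86406488 171.96171649] [211.35321689 207.435549  ]
0.04 [240.03768387 167.59433176] [210.61319713 209.45352556]
ballc [[220.2140189  209.34100551]] [[216.72552613 192.22656796]]
[203 204 205 206 207 208 209 210 211 212 213 214 215 216 217 218 219 220 221 222 223 224 225]
187 [ 97  70  78  85 139 162 163 165 158 115  80  73  76  75  76  76  74  75  73  61  81 121 151]
188 [ 89  77  68  74 131 150 152 155 155 112  75  74  80  85  90  85  79  78  74  71  92 155 171]
189 [ 83  79  71  70 114 125 129 124 114  94  70  78  89 108 119 101  82  77  79  71  94 151 167]
190 [ 76  81  70  93 147 163 148 111  95  85  72  72  95 114 123 106  89  77  74  73  75 125 139]
191 [ 70  74  74 123 179 193 181 128 106  94  67  72 108 123 128 113  92  73  74  81  74 127 159]
192 [ 62  67  89 151 190 200 191 142 123  90  61  81 116 129 139 117  80  67  66  80  95 162 190]
193 [ 47  58 110 168 195 197 189 156 134  93  
[... 4525 characters left out ...]
 45 43 43 43 41 36 37 57 64 66 64 65 65 64 63 69 82 68 56 49 40]
194 [ 35  33  32  33  34  31  42  44  43  41  39  42  43  40  37  45  66  65  63  66  68  64  61  72  88  77 110 118 117  61]
195 [ 38  38  35  30  33  35  31  37  44  42  45  41  44  37  41  57  65  63  65  65  63  64  43  43  39  34  41  52 109 120]
196 [34 31 34 38 35 32 33 31 29 53 48 39 47 48 65 64 67 68 64 64 54 48 40 36 37 37 40 38 44 92]
197 [38 30 29 32 31 29 26 25 38 59 38 44 66 65 68 64 62 62 59 49 38 38 39 41 42 43 42 37 37 38]
198 [34 35 30 25 29 27 24 28 49 56 68 63 59 65 64 67 65 46 34 37 41 43 41 40 40 41 43 40 40 37]
199 [32 28 34 31 26 37 34 45 89 75 66 61 63 62 62 45 46 38 41 38 41 37 40 41 36 44 42 42 43 41]
```

```bash
python3 - <<'E'
from goal import *
print(rel(nip+ax*(TM+.010)-Rg.apply([0,.0035,0]),Rg))
E
```

```text
([-0.0021, -0.0047, 0.0314], [0.0006, -0.003, -0.0012])
```

play_rows:
  slide:
    - [-0.001,-0.004,0.006]
    - [-0.001,-0.004,0.014]
    - [-0.001,-0.004,0.022]
    - [-0.001,-0.004,0.028]
    - [-0.001,-0.004,0.03]
    - [-0.001,-0.004,0.03]
    - [-0.001,-0.004,0.03]
  dr:
    - [0,0,0]
    - [0,0,0]
    - [0,0,0]
    - [0,0,0]
    - [0,0,0]
    - [0,0,0]
    - [0,0,0]

```text
time_s: 14.85
ee_pos: [0.4324, 0.0838, 0.2208]
tool_rot: [0.011, 0.969, -0.044, 0.243]
ft_force: [-0.1, -0.7, -3.4]
opening: 0.0316
```

```bash
python3 - <<'E'
from goal import *
st=read_state();print(st['ee_pos'],st['ft_force'])
print(rel(nip+ax*(TM+.010)-Rg.apply([0,.0035,0]),Rg))
s=snap('scene','s8r.png');t=snap('top','t8r.png')
R=Rn.from_quat(np.roll(st['tool_rot'],-1));p=np.array(st['ee_pos'])
for k in(.112,.095,.052):
    m=R.apply([0,0,k])+p;print(k,proj('scene',m)[0],proj('top',m)[0])
a=cv2.resize(s[170:230,195:245],(500,600),interpolation=cv2.INTER_CUBIC)
b=cv2.resize(t[175:215,200:230],(300,400),interpolation=cv2.INTER_CUBIC)
c=np.clip(np.vstack([b,np.zeros((200,300,3))]),0,255)
d=np.hstack([a,c.astype(np.uint8)]);d=(255*(d/255.)**.6).astype(np.uint8)
cv2.imwrite('pics/c9.png',d)
E
```

```text
[0.43236598 0.08378425 0.22082501] [-0.07319892 -0.6582524  -3.44443934]
([-0.0003, -0.0001, 0.0011], [0.0, -0.0023, -0.0])
0.112 [221.8026312 204.0459969] [214.5719832  194.33313281]
0.095 [224.53520228 198.54556221] [213.6775877  196.70340329]
0.052 [231.73231202 184.05838846] [211.26839342 203.0880978 ]
```

View pics/c9.png

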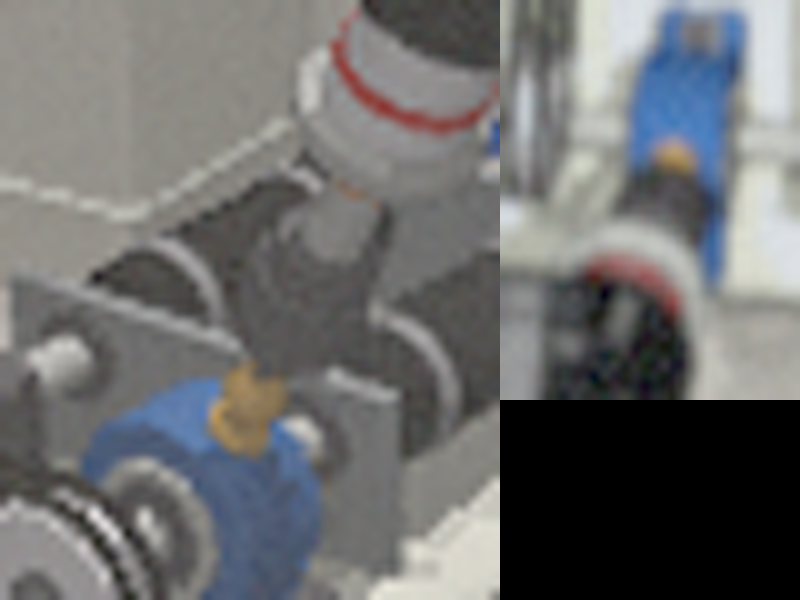

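play_rows:
  slide:
    - [0,0,0.003]
    - [0,0,0.006]
    - [0,0,0.009]
    - [0,0,0.012]
    - [0,0,0.015]
    - [0,0,0.015]
    - [0,0,0.015]
  dr:
    - [0,0,0]
    - [0,0,0]
    - [0,0,0]
    - [0,0,0]
    - [0,0,0]
    - [0,0,0]
    - [0,0,0]

```text
time_s: 15.65
ee_pos: [0.4393, 0.0832, 0.2074]
tool_rot: [0.011, 0.969, -0.044, 0.243]
ft_force: [0.3, -0.1, -3.3]
opening: 0.0314
```

```bash
cat > chk.py <<'E'
from goal import *
st=read_state();R=Rn.from_quat(np.roll(st['tool_rot'],-1))
print('mouth past top (tool axes)',np.round(R.inv().apply(nip-st['ee_pos'])-[0,0,TM],4),'F tool',R.inv().apply(np.array(st['ft_force'])-[0,0,-3.1]),'M',R.inv().apply(st['moment']),'err',(Rg.inv()*R).as_rotvec(),st['time_s'],st['opening'])
E
python3 chk.py; python3 - <<'E'
from h import *
snap('scene','s9r.png');t=snap('top','t9r.png')
np.set_printoptions(linewidth=200)
print(np.arange(206,226));g=cv2.cvtColor(t,cv2.COLOR_BGR2GRAY)
for v in range(187,199): print(v,g[v,206:226])
E
```

```text
mouth past top (tool axes) [-0.0004  0.0034 -0.0041] F tool [0.21179292 0.10902847 0.33455547] M [ 0.06763119 -0.53556777  0.03181528] err [2.06281544e-05 1.86740214e-03 5.23254916e-05] 15.65 0.03140728516424328
[206 207 208 209 210 211 212 213 214 215 216 217 218 219 220 221 222 223 224 225]
187 [ 80 134 164 163 164 156 113  79  75  72  77  78  75  77  75  72  62  77 120 148]
188 [ 72 133 146 153 160 151 110  74  71  66  65  69  67  74  75  74  70 101 151 168]
189 [ 65 114 125 116 120 118  87  62  54  48  52  47  50  60  76  75  78  91 154 167]
190 [ 97 146 145 112  99  95  73  42  36  35  35  33  38  44  60  72  74  73 120 138]
191 [123 165 154 111 106  96  67  37  31  32  36  34  28  42  44  65  79  74 130 160]
192 [138 153 125 109 119  99  56  34  32  33  32  39  32  35  29  48  73  97 163 188]
193 [152 127 106 111 122  93  47  37  45  51  46  39  38  42  28  39  64 114 182 197]
194 [133 117 108 118 122  97  73  74  80  71  58  53  38  41  35  29  67 131 186 200]
195 [109 106 104 120 136 134 135 138 141 119  93  71  49  44  37  28  65 141 188 196]
196 [107 107 126 133 147 161 158 163 166 159 140 114  83  52  48  41  72 147 191 197]
197 [113 124 142 131 134 140 137 145 149 154 160 152 133  88  54  52  84 162 194 200]
198 [114 133 128  99  95  97  95 101 110 123 142 154 158 117  74  54 102 180 194 192]
```

play_rows:
  slide:
    - [0,0,0.002]
    - [0,0,0.004]
    - [0,0,0.006]
    - [0,0,0.008]
    - [0,0,0.01]
    - [0,0,0.01]
  dr:
    - [0,0,0]
    - [0,0,0]
    - [0,0,0]
    - [0,0,0]
    - [0,0,0]
    - [0,0,0]

```text
time_s: 16.35
ee_pos: [0.4436, 0.0827, 0.1976]
tool_rot: [0.011, 0.969, -0.044, 0.242]
ft_force: [3.4, -0.2, -8.6]
opening: 0.0317
```

```bash
python3 chk.py
```

```text
mouth past top (tool axes) [ 0.0005  0.0033 -0.0148] F tool [ 0.4003082  -0.13097098  6.4604204 ] M [ 0.03270778 -0.26552369  0.0171752 ] err [-0.00014737  0.00072492  0.00016402] 16.35 0.03169662003932819
```

play_rows:
  slide:
    - [0,0,0.0015]
    - [0,0,0.003]
    - [0,0,0.0045]
    - [0,0,0.006]
    - [0,0,0.006]
  dr:
    - [0,0,0]
    - [0,0,0]
    - [0,0,0]
    - [0,0,0]
    - [0,0,0]

```text
time_s: 16.85
ee_pos: [0.4473, 0.0826, 0.1944]
tool_rot: [0.011, 0.969, -0.044, 0.243]
ft_force: [-7.6, 1.1, 5.9]
opening: 0.0314
```

```bash
python3 chk.py
```

```text
mouth past top (tool axes) [-0.0015  0.0036 -0.0193] F tool [ -2.53233486  -0.40156013 -11.59055563] M [ 0.05143392 -1.10791789  0.01770324] err [ 0.00019524  0.00327407 -0.00028179] 16.85 0.0313661859227919
```

play_rows:
  slide:
    - [0,0,0.0015]
    - [0,0,0.003]
    - [0,0,0.0045]
    - [0,0,0.006]
    - [0,0,0.007]
    - [0,0,0.007]
    - [0,0,0.007]
  dr:
    - [0,0,0]
    - [0,0,0]
    - [0,0,0]
    - [0,0,0]
    - [0,0,0]
    - [0,0,0]
    - [0,0,0]

```text
time_s: 17.55
ee_pos: [0.4506, 0.0824, 0.1886]
tool_rot: [0.011, 0.969, -0.044, 0.243]
ft_force: [-9.2, 1.5, 8.9]
opening: 0.0315
```

```bash
python3 chk.py
```

```text
mouth past top (tool axes) [-0.0016  0.0037 -0.026 ] F tool [ -2.52753792  -0.71075808 -14.93197425] M [ 0.05972209 -1.27002167 -0.0208268 ] err [ 0.00026629  0.00350689 -0.00048058] 17.55 0.03147671830799847
```

```bash
python3 - <<'E'
from h import *
s=snap('scene','s10r.png')
a=cv2.resize(s[165:225,195:255],(450,450),interpolation=cv2.INTER_CUBIC)
b=cv2.resize(s[100:250,110:226],(348,450),interpolation=cv2.INTER_CUBIC)
d=np.hstack([a,b]);cv2.imwrite('pics/c10.png',(255*(d/255.)**.7).astype(np.uint8))
E
```

```text
(no output)
```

View pics/c10.png

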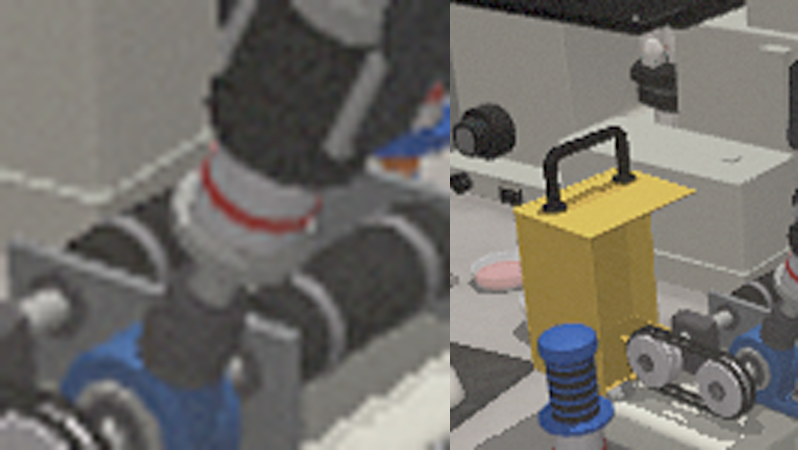

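The coupler covers the nipple, at about (190,330) in the left crop. The orange band has gone and the guard stands open, with its handle at (588,165) in the right crop. I'm handing the job in.

```bash
python3 -c "
from plant import *
print(close_job())"; python3 chk.py
```

```text
the job is handed in; nothing more can be done
None
the job is handed in; nothing more can be done
```

I handed the job in with the guard open and the gun snapped on and pushed in. No verdict was reported, and the clock stood at about 17.6 s of the 67 s allowed.

- **Guard:** I swung it up by its handle at about 0.5 rad/s. A light extra push at the end met firm resistance, so it was on its stop, and then I let go. It was still open in the last picture.
- **Gun:** I lifted the grey and black gun out of its stand, tilted it 28° onto the nipple axis and pressed it on slowly. At about 15 mm past the ball top the force turned into a 6.5 N pull, which fits the jaws closing behind the ball.
- **Final push:** The axial force was 14.9 N and rose at the spring's own rate of 0.5 N per mm. That puts the nozzle about 9.2 to 9.8 mm in, against the 7.5 mm needed. The orange band is out of sight, the tool is within 0.004 rad of the nipple axis, and the grip opening held steady at 31.5 mm.

**Checks that disagreed or were not made:**
- The top camera put the gun about 4 mm off-centre in the grip, while the scene camera barely showed it. I shifted the approach 4 mm to suit, and the coupler went on with almost no sideways force. About 2.5 N of sideways force remained at the end.
- The bystanders were not re-measured at the end. No unexpected contact forces showed in the readings I took.
- A status check I ran after handing in was refused, so the numbers above are from just before.

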